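# Sort three look-alike reel hubs by weight into their sprung pockets

## Task

The three hubs on the tray look the same but one is hollow, one is a canister filled with potted fibre and one is solid: lift each one briefly to feel its weight, then lower it upright into its pocket and let go, so that it rests on the sprung pad - the hollow (lightest) one in the pocket with the round base plate, the filled (middle) one in the square one, the solid (heaviest) one in the long rectangular one. Be gentle: each pocket's block floats on springs, so feel for the bore and never force a hub down on the block (6 mm of give, about 12 N, is too much), never push a pad almost to its stop by pressing or with a hub too heavy for it, and leave everything else on the table where it lies.

Things in the scene. Friction and masses are not known exactly. Their poses are not given: they have to be found in the camera images.
- tray: fixed grey plastic tray 100 x 360 x 12, origin on the table under its centre, long side along its y. Three recesses 54 x 54, 6 deep (floor 6 above the table), 115 apart along y. In each stands one upright aluminium hub, a cylinder 44 in diameter, 70 tall, with a 1 chamfer round its foot, its axis anywhere within 4.5 of the recess centre in x and in y (hub positions are not measured).
- nest0 (a point): centre of the floor of the right-hand (-y) recess of the tray; axes as the tray's. Holds one hub. The three hubs look exactly the same: one is hollow (about 140 g), one a filled canister (about 360 g), one solid (about 700 g), each within 10 per cent; which stands where is not known.
- nest1 (a point): centre of the floor of the middle recess of the tray; axes as the tray's. Holds one hub. The three hubs look exactly the same: one is hollow (about 140 g), one a filled canister (about 360 g), one solid (about 700 g), each within 10 per cent; which stands where is not known.
- nest2 (a point): centre of the floor of the left-hand (+y) recess of the tray; axes as the tray's. Holds one hub. The three hubs look exactly the same: one is hollow (about 140 g), one a filled canister (about 360 g), one solid (about 700 g), each within 10 per cent; which stands where is not known.
- round_mouth (a point): centre of the mouth of the pocket for the hollow hub, 45 above the table; z up along the bore. The bore is 47 in diameter; its rim is sharp. Unloaded, the black sprung pad in the bore has its top 12 below the mouth; it can sink 16 further to its stop.
- pocket_round: fixed pocket for the hollow hub: a grey block 68 x 68 x 25, top 45 above the table, floating on four springs over a steel base plate 8 thick with a round flange, 104 across; origin on the table under the middle of the bore.
- pad_round (a joint): how far the pad in the pocket with the round base plate is pushed down, m: 0 unloaded, about 0.008 under its own hub, 0.016 at its stop. Linear spring, about 172 N/m, damped.
- collar_round (a joint): how far the floating block of the pocket with the round base plate is pushed down, m: 0 unloaded, 0.010 at its stop. Linear spring, about 2000 N/m, damped: a hub set on its rim instead of in its bore presses it down.
- square_mouth (a point): centre of the mouth of the pocket for the filled canister, 45 above the table; z up along the bore. The bore is 47 in diameter; its rim is sharp. Unloaded, the black sprung pad in the bore has its top 12 below the mouth; it can sink 16 further to its stop.
- pocket_square: fixed pocket for the filled canister: a grey block 68 x 68 x 25, top 45 above the table, floating on four springs over a steel base plate 8 thick with a square flange, 100 x 100; origin on the table under the middle of the bore.
- pad_square (a joint): how far the pad in the pocket with the square base plate is pushed down, m: 0 unloaded, about 0.008 under its own hub, 0.016 at its stop. Linear spring, about 441 N/m, damped.
- collar_square (a joint): how far the floating block of the pocket with the square base plate is pushed down, m: 0 unloaded, 0.010 at its stop. Linear spring, about 2000 N/m, damped: a hub set on its rim instead of in its bore presses it down.
- long_mouth (a point): centre of the mouth of the pocket for the solid hub, 45 above the table; z up along the bore. The bore is 47 in diameter; its rim is sharp. Unloaded, the black sprung pad in the bore has its top 12 below the mouth; it can sink 16 further to its stop.
- pocket_long: fixed pocket for the solid hub: a grey block 68 x 68 x 25, top 45 above the table, floating on four springs over a steel base plate 8 thick with a long rectangular flange, 74 x 150, its long side along the pocket's y axis; origin on the table under the middle of the bore.
- pad_long (a joint): how far the pad in the pocket with the long base plate is pushed down, m: 0 unloaded, about 0.008 under its own hub, 0.016 at its stop. Linear spring, about 858 N/m, damped.
- collar_long (a joint): how far the floating block of the pocket with the long base plate is pushed down, m: 0 unloaded, 0.010 at its stop. Linear spring, about 2000 N/m, damped: a hub set on its rim instead of in its bore presses it down.
- dispenser: bystander, to be left alone: white bottle 72 in diameter, 132 tall with black collar; origin at its underside.
- meter: bystander, to be left alone: handheld blue meter 170 x 85 x 38, lying flat; origin at its underside.
- cleaver: bystander, to be left alone: small bench cleaver 75 x 60 x 48, blue foot; origin at its underside.
- screwdriver: bystander, to be left alone: screwdriver lying on the table, along its x axis; origin at its underside.
- plug_a: bystander, to be left alone: blue plug 48 x 12 x 10 lying on the tray between the middle and left-hand recesses; origin at its underside.
- plug_b: bystander, to be left alone: blue plug 48 x 12 x 10 lying beyond the pockets; origin at its underside.
- plug_c: bystander, to be left alone: blue plug 48 x 12 x 10 lying beyond the pockets; origin at its underside.
Not all that is in view belongs to the job. Leave any turquoise look-alike of the pocket_square alone. Leave any purple look-alike of the pocket_long alone.

How it is judged:
By the outcome, as a careful person would: the job done as asked, in the order asked, and still so for the second after the job is handed in, with the robot touching nothing.
It also fails if it takes over 72 s, if anything falls off the work surface, if the arm or the gripper's body presses on something with over 40 N, if the wrist force passes 120 N, or if a joint passes its speed limit or range.

## Robot

A 6-joint arm with a two-finger parallel gripper is mounted at the origin on the work surface. World frame = base frame: x ahead of the robot, y to its left, z up, the work surface at z = 0. Lengths are in mm, angles in rad, forces in N, time in s.
With the tool pointing down it reaches from about 375 to 925 mm from the base axis. Payload 5.7 kg.
Tool frame: the origin (TCP) lies at the very end of the fingers, on their centre line; the grasp point (between the pads) lies 19 mm behind it; z points along the fingers, y is the direction in which the jaws open and shut (so a half turn about z gives the same grasp; the last joint's range is limited). The gripper opens to 85 mm and grips with 20 to 120 N. Pads are 22 mm wide; open, the fingers measure 114 mm over their backs; the gripper's body (76 mm by 85 mm) begins 54 mm behind the grasp point. The pads swing forward as they close: fully open they stand 13 mm farther back than shut.
Start: joints at [-1.267, 0.359, 1.51, -0, 1.272, -0.115], TCP at [243.98, -548.121, 231.267] pointing down, gripper open.
Joint ranges: [-2.97, 2.97], [-1.01, 2.36], [0.21, 2.38], [-0.96, 4.11], [0.2, 2.71], [-2.98, 2.98]. Speed limits (rad/s): [2.39, 2.39, 3.14, 3.14, 3.14, 3.14].

## Interface

Orientations are given as a 3x3 rotation matrix whose columns are the frame's x, y, z axes.
In Python, from rig import robot gives the robot as it stands. The module is installed in compiled form; this text tells all that it offers.
- The arm moves only by the tool servo_tool, never from a script. Its argument "targets" is a list of rows, each a list of 3 entries, a list of its own where there are three numbers: the shift along the tool's x, y, z in mm, then the turn about the tool's z in degrees, then the finger opening in mm, from 0 to 85.4. In form: [[[dx, dy, dz], turn, grip], ...]. A call has 1 to 10 rows; each row is the pose to reach, as a shift and turn from the pose commanded when the call began, along the tool's axes at that moment; what a row does not reach only later rows make up. A row lasts 1/12 s, in which the tool goes at most 41.7 mm and 7.16 degrees, less where a joint would pass 70% of its speed; a pose out of reach is approached as far as the arm can. A call with a gripper value outside its range is refused whole. The fingers move at their own pace and stop on an object; the grip force is fixed at half the most. Time passes only in rows, so rows that repeat a pose let the fingers close. It gives the time, the measured TCP pose, the force and the opening at its end, in the units of the state.
- robot.observe(): the state, without advancing time (a new reading comes with each control period).
- robot.get_image(name): name is "scene" or "top" or "wrist"; returns the picture (400x640x3 uint8, red, green, blue); there is no depth.
- robot.get_calibration(name): a dict with "intrinsics" (3x3 intrinsics, pixels), "rvec" (rotation vector, rad) and "tvec" (3), from world to camera coordinates, as OpenCV has them; the wrist camera has in their place "mount" (4x4, takes a point from camera to tool coordinates, whose origin is the TCP and whose axes are the flange's). Camera axes: x right, y down, z forward; pixel columns grow to the right and rows downward; lengths in mm; the calibration is good to about 2 mm. A picture is of the moment at which its call begins: read the wrist's pose just before it. get_calibration takes no time and is no camera call.
- robot.finish_job(): hands the job in, once; it reports no verdict.
Trained networks look in the newest picture that a camera, given by its name, has taken for a name from the list of things; names that differ only in an ending like _2 or _b are one class to them, and where a whole thing is asked for, a point or a joint stands for the part that bears it (a point fixed in the world has none). Each returns a list of dicts, best first, with "confidence" (0 to 1); they miss things now and then, are a little off and sometimes report something else, mostly with a low value. They report only what shows in the picture. A call takes as long as a camera call. They do not tell look-alikes from the thing itself.
- robot.regions_of(thing, camera): "pixels" (400x640 bool, what is visible of it) and "at" ([row, column] in pixels, amid what is visible of it).
The state is a dict: "clock": time; "joint_positions": joint angles; "joint_vel": joint speeds; "effort": joint torques, N m; "eef_pos": TCP position; "eef_rot": TCP orientation; "ft_force": force on the tool from outside, world axes, zero at the start; "torque": the same for the moment, N m; "opening": finger opening in mm.
Only numpy, scipy, OpenCV 4.12 (cv2) and the standard library are available. Lean on these libraries where they do the work, as an engineer would, in place of code of your own. Each camera call takes 0.05 s, during which the arm holds its last target. There are 200 camera calls.

## Working session

There is one attempt and no reset: what is moved stays moved. The work goes in short steps, Python scripts to look and compute and a tool call to move; the robot and the scene stay as the last step left them, time stands still between calls to the robot, and variables do not carry over. Pictures are saved under pics/ and viewed, about 8 in all and at most 12, crops included, and the job is handed in when it is done.

Besides the shell and the picture viewer there is one more tool, called after "Call:" as name(argument=value, ...), one argument or row to a line, values as JSON. servo_tool: Moves the arm, as the interface text tells. Its arguments: {"type":"object","properties":{"targets":{"type":"array"}},"required":["targets"]}

```bash
mkdir -p pics
cat > h.py <<'E'
import numpy as np, cv2
from rig import robot
def ray(cam,px):
    c=robot.get_calibration(cam);K=np.array(c["intrinsics"],float)
    R=cv2.Rodrigues(np.array(c["rvec"],float))[0];t=np.array(c["tvec"],float).ravel()
    return -R.T@t, R.T@np.linalg.inv(K)@np.array([px[0],px[1],1.])
def wray(px,s):
    c=robot.get_calibration("wrist");K=np.array(c["intrinsics"],float);M=np.array(c["mount"],float)
    R=np.array(s["eef_rot"]);p=np.array(s["eef_pos"])
    return R@M[:3,3]+p, R@M[:3,:3]@np.linalg.inv(K)@np.array([px[0],px[1],1.])
def atz(o,d,z): return o+d*(z-o[2])/d[2]
def save(im,n): cv2.imwrite("pics/"+n,cv2.cvtColor(im,cv2.COLOR_RGB2BGR))
E
python3 - <<'E'
from h import *
s=robot.observe();print({k:np.round(v,3).tolist() for k,v in s.items()})
print(robot.get_calibration("wrist"))
im=robot.get_image("top");save(im,"top.png");save(robot.get_image("scene"),"scene.png")
for n in ["tray","nest0","pocket_round","pocket_square","pocket_long","plug_a","dispenser","meter","cleaver"]:
    for r in robot.regions_of(n,"top"):
        at=r["at"];print(n,round(r["confidence"],2),np.round(at),int(r["pixels"].sum()),np.round(atz(*ray("top",(at[1],at[0])),45 if "pocket" in n else 12)))
E
```

```text
{'clock': 0.0, 'joint_positions': [-1.267, 0.36, 1.511, 0.0, 1.273, -0.115], 'joint_vel': [0.001, 0.002, -0.0, 0.001, -0.0, -0.0], 'effort': [-0.004, -52.762, -27.862, -0.0, 0.013, 0.0], 'eef_pos': [243.781, -547.505, 230.454], 'eef_rot': [[0.914, 0.407, -0.001], [0.407, -0.914, 0.002], [0.0, -0.002, -1.0]], 'ft_force': [0.659, 0.047, 0.221], 'torque': [-0.009, 0.028, -0.007], 'opening': 85.57}
{'intrinsics': array([[296.93104563,   0.        , 314.40121284],
       [  0.        , 296.93104563, 203.99575626],
       [  0.        ,   0.        ,   1.        ]]), 'mount': array([[-1.44433004e-04, -9.50511946e-01, -3.10687978e-01,
         7.91185764e+01],
       [ 9.99999982e-01, -1.75755277e-04,  7.28206132e-05,
        -8.18517216e-01],
       [-1.23821914e-04, -3.10687962e-01,  9.50511954e-01,
        -1.42412201e+02],
       [ 0.00000000e+00,  0.00000000e+00,  0.00000000e+00,
         1.00000000e+00]])}
tray 0.89 [223. 323.] 3687 [472.   0.  12.]
nest0 0.82 [232. 311.] 3464 [445.  35.  12.]
nest0 0.66 [164. 255.] 1252 [646. 202.  12.]
pocket_square 0.95 [168. 394.] 1095 [ 628. -205.   45.]
pocket_square 0.7 [277. 403.] 1194 [ 315. -224.   45.]
pocket_square 0.47 [171. 252.] 425 [619. 206.  45.]
pocket_long 0.8 [164. 255.] 1269 [642. 197.  45.]
pocket_long 0.57 [115. 226.] 1174 [787. 287.  45.]
pocket_long 0.5 [167. 394.] 1050 [ 630. -205.   45.]
plug_a 0.56 [226. 295.] 65 [462.  82.  12.]
plug_a 0.38 [126. 294.] 7 [761.  87.  12.]
dispenser 0.68 [166. 332.] 179 [640. -28.  12.]
dispenser 0.67 [179. 176.] 740 [603. 436.  12.]
meter 0.56 [242. 472.] 1831 [ 415. -433.   12.]
meter 0.31 [168. 256.] 458 [635. 199.  12.]
meter 0.21 [168. 395.] 1091 [ 633. -213.   12.]
cleaver 0.84 [177. 468.] 596 [ 608. -428.   12.]
cleaver 0.27 [231. 324.] 3427 [446.  -3.  12.]
```

View pics/top.png

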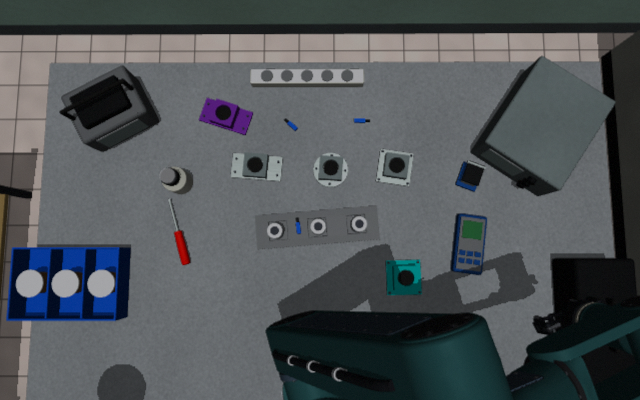

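View pics/scene.png

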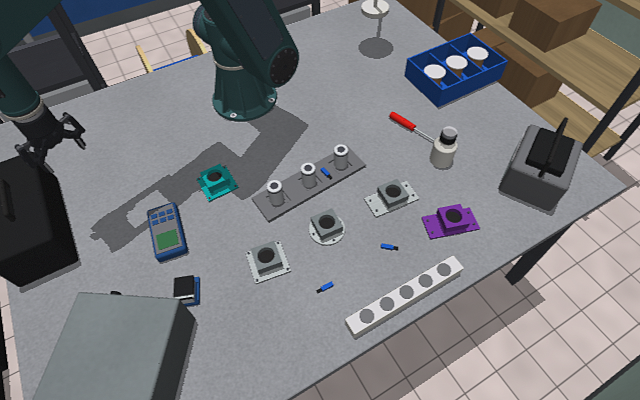

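Run:
```python
from h import *
s=robot.observe();R=np.array(s["eef_rot"]);p=np.array(s["eef_pos"])
for n,px,z in [("L",(275,230),76),("M",(318,226),76),("R",(359,224),76),("long",(255,164),45),("round",(331,168),45),("sq",(397,165),45)]:
    print(n,np.round(atz(*ray("top",px),z)))
m=atz(*ray("top",(318,226)),76); m[0]+=0; m[2]=185
print(np.round(R.T@(m-p)))
im=cv2.cvtColor(cv2.imread("pics/top.png"),cv2.COLOR_BGR2RGB)[90:300,200:440]
save(cv2.resize(im,(800,700))[:600],"crop.png")
```

```text
L [447. 134.  76.]
M [458.  14.  76.]
R [ 464. -100.   76.]
long [640. 198.  45.]
round [628. -23.  45.]
sq [ 637. -214.   45.]
[ 424. -427.   46.]
```

View pics/crop.png

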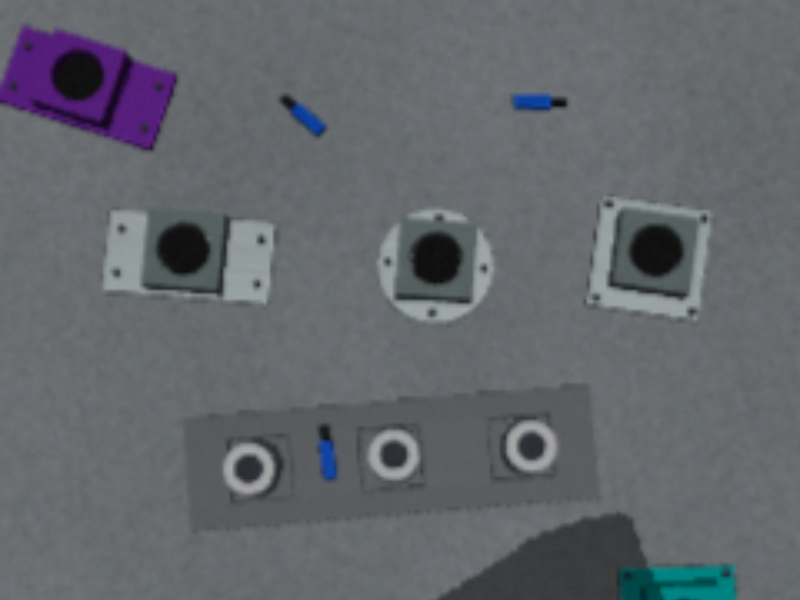

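The top view shows the grey pockets at (255,164) long, (331,167) round and (397,165) square. The turquoise one (405,277) and purple one (226,112) are the look-alikes to leave alone. The hubs are at (275,230), (318,226) and (359,224).

Call:
servo_tool(
  targets=[
    [[26,-26,3],0,85],
    [[54,-54,6],0,85],
    [[82,-82,9],0,85],
    [[110,-110,12],0,85],
    [[138,-138,15],0,85],
    [[166,-166,18],0,85],
    [[194,-194,21],0,85],
    [[222,-222,24],0,85],
    [[250,-250,27],0,85],
    [[278,-278,30],0,85],
  ],
)

```text
clock: 1.38
eef_pos: [385.3, -179.4, 201.5]
eef_rot: [[0.914, 0.406, 0.001], [0.406, -0.914, -0.0], [0.001, 0.001, -1.0]]
ft_force: [0.9, -0.6, 0.2]
opening: 84.9
```

Call:
servo_tool(
  targets=[
    [[28,-28,3],6,85],
    [[56,-56,6],12,85],
    [[84,-84,9],18,85],
    [[112,-112,12],24,85],
    [[136,-138,15],24,85],
    [[146,-149,16],24,85],
    [[146,-149,16],24,85],
    [[146,-149,16],24,85],
  ],
)

```text
clock: 2.05
eef_pos: [458.0, 15.6, 185.3]
eef_rot: [[1.0, 0.003, 0.0], [0.003, -1.0, -0.0], [0.0, 0.0, -1.0]]
ft_force: [-0.4, -0.7, 0.1]
opening: 85.4
```

Run:
```python
from h import *
s=robot.observe();print({k:np.round(s[k],3).tolist() for k in ("clock","eef_pos","eef_rot","ft_force")})
save(robot.get_image("wrist"),"w1.png")
```

```text
{'clock': 2.05, 'eef_pos': [457.953, 15.558, 185.304], 'eef_rot': [[1.0, 0.003, 0.0], [0.003, -1.0, -0.0], [0.0, 0.0, -1.0]], 'ft_force': [-0.366, -0.688, 0.121]}
```

View pics/w1.png

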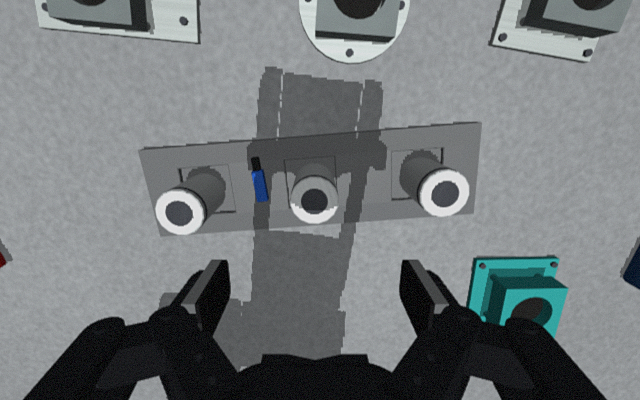

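The wrist picture shows the hub tops at (180,212), (314,199) and (443,191). The held axis lands near the middle hub. Next I photograph each bore from the same relative height.

Call:
servo_tool(
  targets=[
    [[35,8,6],0,85],
    [[70,16,12],0,85],
    [[105,24,18],0,85],
    [[140,32,24],0,85],
    [[165,37,30],0,85],
    [[170,39,31],0,85],
    [[170,39,31],0,85],
    [[170,39,31],0,85],
  ],
)

```text
clock: 2.77
eef_pos: [626.4, -25.8, 153.9]
eef_rot: [[1.0, -0.002, -0.002], [-0.002, -1.0, 0.0], [-0.002, -0.0, -1.0]]
ft_force: [-0.7, 0.3, 0.1]
opening: 84.7
```

```bash
cat > snap.py <<'E'
from h import *
import sys,pickle
n=sys.argv[1];s=robot.observe();im=robot.get_image("wrist");save(im,n+".png");pickle.dump((s,im),open(n+".pkl","wb"))
E
python3 snap.py b_round
```

```text
(no output)
```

Call:
servo_tool(
  targets=[
    [[2,38,0],0,85],
    [[4,76,0],0,85],
    [[6,114,0],0,85],
    [[8,152,0],0,85],
    [[9,184,0],0,85],
    [[9,191,0],0,85],
    [[9,191,0],0,85],
    [[9,191,0],0,85],
  ],
)

```text
clock: 3.48
eef_pos: [635.4, -214.9, 154.6]
eef_rot: [[1.0, -0.001, -0.001], [-0.001, -1.0, 0.001], [-0.001, -0.001, -1.0]]
ft_force: [-0.5, -0.7, -0.5]
opening: 85.2
```

```bash
python3 snap.py b_square
```

Call:
servo_tool(
  targets=[
    [[0,-38,0],0,85],
    [[0,-78,0],0,85],
    [[0,-118,0],0,85],
    [[0,-158,0],0,85],
    [[0,-198,0],0,85],
    [[0,-238,0],0,85],
    [[0,-278,0],0,85],
    [[0,-318,0],0,85],
    [[3,-358,0],0,85],
    [[3,-396,0],0,85],
  ],
)

```text
clock: 4.37
eef_pos: [638.0, 184.6, 154.7]
eef_rot: [[1.0, 0.003, -0.0], [0.003, -1.0, 0.001], [-0.0, -0.001, -1.0]]
ft_force: [0.7, -0.1, 0.3]
opening: 85.2
```

Call:
servo_tool(
  targets=[
    [[0,-16,0],0,85],
    [[0,-16,0],0,85],
    [[0,-16,0],0,85],
  ],
)

```text
clock: 4.62
eef_pos: [638.3, 198.2, 154.3]
eef_rot: [[1.0, 0.004, -0.001], [0.004, -1.0, -0.0], [-0.001, 0.0, -1.0]]
ft_force: [-0.6, 0.5, -0.2]
opening: 85.0
```

```bash
python3 snap.py b_long
python3 - <<'E'
from h import *
import pickle
for n in ["round","square","long"]:
    s,im=pickle.load(open(f"b_{n}.pkl","rb"))
    g=im.max(2); g=cv2.resize(g,None,fx=4,fy=4,interpolation=cv2.INTER_CUBIC)
    for T in (40,50,60):
        cn,_=cv2.findContours((g<T).astype(np.uint8),cv2.RETR_EXTERNAL,cv2.CHAIN_APPROX_NONE)
        for c in cn:
            A=cv2.contourArea(c)/16
            if 500<A<8000 and len(c)>20:
                (x,y),(a,b),_=cv2.fitEllipse(c);x,y=(x-1.5)/4,(y-1.5)/4
                if y<260 and 100<x<540: print(n,T,round(x,1),round(y,1),round(a/4,1),round(b/4,1),int(A),np.round(atz(*wray((x,y),s),45),1))
    print(np.round(s["eef_pos"],1))
a=[cv2.imread(f"pics/b_{n}.png")[100:300,190:450] for n in ("round","square","long")]
cv2.imwrite("pics/b3.png",np.hstack(a))
E
```

```text
round 40 308.5 192.0 42.6 45.7 1530 [634.  -20.1  45. ]
round 40 523.3 185.0 35.1 53.6 1330 [ 639.9 -207.6   45. ]
round 50 308.2 193.6 45.1 50.4 1763 [632.5 -19.8  45. ]
round 50 527.2 186.6 43.8 56.0 1906 [ 638.5 -211.3   45. ]
round 50 103.8 184.0 19.6 93.9 1253 [641.6 158.1  45. ]
round 50 483.2 176.3 15.8 106.6 1067 [ 647.7 -171.1   45. ]
round 60 308.2 195.4 49.8 50.4 1973 [630.9 -19.8  45. ]
round 60 526.9 187.6 45.2 57.3 2033 [ 637.5 -211.2   45. ]
round 60 482.9 176.1 17.3 104.4 1117 [ 647.9 -170.9   45. ]
[626.4 -25.8 153.9]
square 40 102.4 202.8 31.2 47.8 1168 [633.2 -25.2  45. ]
square 40 311.2 194.2 42.6 45.3 1508 [ 640.9 -211.5   45. ]
square 50 311.0 196.6 46.9 50.1 1781 [ 638.7 -211.3   45. ]
square 50 142.4 201.6 15.4 92.6 948 [634.3 -61.1  45. ]
square 60 311.0 197.5 49.4 50.5 1953 [ 637.9 -211.3   45. ]
square 60 284.3 83.0 148.8 351.3 1307 [ 732.1 -190.7   45. ]
[ 635.4 -214.9  154.6]
long 40 311.9 195.5 42.7 45.7 1527 [642.6 200.8  45. ]
long 40 513.4 198.6 18.4 67.9 782 [640.3  22.   45. ]
long 40 185.1 11.5 29.4 53.6 1081 [783.4 294.2  45. ]
long 50 312.0 198.0 47.2 50.1 1855 [640.4 200.8  45. ]
long 50 513.1 199.8 18.7 98.1 1210 [639.3  22.1  45. ]
long 50 226.8 28.9 9.2 93.4 519 [772.2 264.6  45. ]
long 50 183.5 11.1 29.6 61.8 1244 [783.6 295.4  45. ]
long 60 312.2 198.7 49.5 50.4 1953 [639.7 200.6  45. ]
long 60 226.8 29.2 9.8 93.7 558 [772.  264.6  45. ]
long 60 182.3 11.5 29.8 64.0 1288 [783.4 296.3  45. ]
[638.3 198.2 154.3]
```

View pics/b3.png

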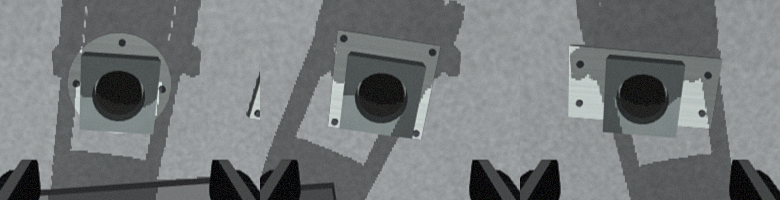

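Run:
```python
from h import *
im=cv2.imread("pics/w1.png");s=dict(eef_pos=[457.953,15.558,185.304],eef_rot=[[1,.003,0],[.003,-1,0],[0,0,-1]])
g=cv2.resize(im.max(2),None,fx=4,fy=4,interpolation=cv2.INTER_CUBIC)
for n,(cx,cy) in dict(L=(180,212),M=(314,199),R=(443,191)).items():
    for T in (80,90,105):
        cn,_=cv2.findContours((g<T).astype(np.uint8),cv2.RETR_LIST,cv2.CHAIN_APPROX_NONE)
        for c in cn:
            if len(c)<20: continue
            (x,y),(a,b),_=cv2.fitEllipse(c);x,y=(x-1.5)/4,(y-1.5)/4
            if np.hypot(x-cx,y-cy)<8 and 18*4<b<62*4: print(n,T,round(x,1),round(y,1),round(a/4,1),round(b/4,1),np.round(atz(*wray((x,y),s),76),1))
```

```text
L 80 178.8 212.7 19.9 24.7 [446.  138.1  76. ]
L 90 178.6 212.9 22.5 26.5 [445.8 138.3  76. ]
L 105 178.6 212.9 22.9 27.0 [445.8 138.3  76. ]
M 80 313.9 200.5 23.6 26.3 [457.8  16.5  76. ]
M 90 313.9 200.7 24.5 26.4 [457.6  16.5  76. ]
M 105 313.9 200.7 25.0 26.8 [457.6  16.5  76. ]
R 80 443.3 193.4 18.6 21.3 [464.7 -97.6  76. ]
R 80 444.7 193.7 22.9 26.7 [464.4 -98.9  76. ]
R 90 444.8 193.7 23.5 27.1 [464.4 -98.9  76. ]
R 105 444.8 193.7 23.9 27.5 [464.4 -98.9  76. ]
```

Call:
servo_tool(
  targets=[
    [[-36,11,0],0,85],
    [[-74,23,0],0,85],
    [[-112,35,0],0,85],
    [[-150,47,0],0,85],
    [[-180,56,0],0,85],
    [[-192,60,15],0,85],
    [[-192,60,40],0,85],
    [[-192,60,50],0,85],
    [[-192,60,50],0,85],
  ],
)

```text
clock: 5.42
eef_pos: [445.3, 134.6, 102.8]
eef_rot: [[1.0, -0.002, -0.004], [-0.002, -1.0, -0.001], [-0.004, 0.001, -1.0]]
ft_force: [0.2, -0.1, -0.6]
opening: 85.2
```

```bash
for i in 1 2 3 4; do python3 snap.py tmp; python3 -c "
from h import *
s=robot.observe();print(s['clock'],np.round(s['eef_pos'],2),np.round(s['ft_force'],2))"; done
```

```text
5.4667 [446.44 135.01 103.76] [-0.78  0.78  0.09]
5.5167 [447.5  135.38 104.48] [-0.78  0.8  -0.  ]
5.5667 [448.21 135.7  104.93] [ 0.66 -0.65 -0.61]
5.6167 [448.58 135.96 105.12] [ 0.2  -0.15 -0.18]
```

Call:
servo_tool(
  targets=[
    [[-3,-2,12],0,85],
    [[-3,-2,28],0,85],
    [[-3,-2,44],0,85],
    [[-3,-2,56],0,85],
    [[-3,-2,61],0,85],
    [[-3,-2,61],0,85],
    [[-3,-2,61],0,85],
    [[-3,-2,61],0,85],
  ],
)

```text
clock: 6.28
eef_pos: [445.6, 138.5, 44.2]
eef_rot: [[1.0, -0.0, 0.002], [-0.0, -1.0, 0.0], [0.002, -0.0, -1.0]]
ft_force: [0.4, -0.2, 0.6]
opening: 85.0
```

Call:
servo_tool(
  targets=[
    [[0,0,0],0,60],
    [[0,0,0],0,50],
    [[0,0,0],0,40],
    [[0,0,0],0,30],
    [[0,0,0],0,30],
    [[0,0,0],0,30],
  ],
)

```text
clock: 6.78
eef_pos: [445.0, 138.5, 43.9]
eef_rot: [[1.0, -0.0, 0.001], [-0.0, -1.0, 0.0], [0.001, -0.0, -1.0]]
ft_force: [-1.2, 0.3, 6.6]
opening: 42.0
```

Call:
servo_tool(
  targets=[
    [[0,0,0],0,30],
    [[0,0,0],0,30],
  ],
)

```text
clock: 6.95
eef_pos: [445.0, 138.5, 43.9]
eef_rot: [[1.0, -0.0, 0.001], [-0.0, -1.0, 0.0], [0.001, -0.0, -1.0]]
ft_force: [-0.7, -0.7, 6.4]
opening: 42.2
```

Call:
servo_tool(
  targets=[
    [[0,0,-4],0,30],
    [[0,0,-10],0,30],
    [[0,0,-20],0,30],
    [[0,0,-32],0,30],
    [[0,0,-44],0,30],
    [[0,0,-52],0,30],
    [[0,0,-56],0,30],
    [[0,0,-56],0,30],
    [[0,0,-56],0,30],
    [[0,0,-56],0,30],
  ],
)

```text
clock: 7.78
eef_pos: [444.2, 138.4, 98.9]
eef_rot: [[1.0, -0.0, -0.001], [-0.0, -1.0, -0.0], [-0.001, 0.0, -1.0]]
ft_force: [0.3, 0.3, -0.6]
opening: 41.6
```

```bash
cat > weigh.py <<'E'
from h import *
import pickle
f=[];
for i in range(6):
    s=robot.observe();im=robot.get_image("wrist");f.append(s["ft_force"])
print(s["clock"],"F",np.round(np.mean(f,0),2),np.round(s["eef_pos"],2),s["opening"])
save(im,"held_%d.png"%(s["clock"]*100))
g=cv2.resize(im.max(2),None,fx=4,fy=4,interpolation=cv2.INTER_CUBIC)
zt=s["eef_pos"][2]+32
for T in (60,80,100,150):
    for c in cv2.findContours((g<T).astype(np.uint8),cv2.RETR_LIST,cv2.CHAIN_APPROX_NONE)[0]:
        if len(c)<20: continue
        (x,y),(a,b),_=cv2.fitEllipse(c);x,y=(x-1.5)/4,(y-1.5)/4
        if abs(x-316)<40 and y>150 and 20*4<b<75*4: print(T,round(x,1),round(y,1),round(a/4,1),round(b/4,1),np.round(atz(*wray((x,y),s),zt)-s["eef_pos"],1))
E
python3 weigh.py
```

```text
8.0333 F [ 0.27  0.28 -1.03] [444.39 138.35  98.92] 41.602788853482856
60 314.3 295.4 46.3 53.6 [ 0.9  0.6 32. ]
60 351.8 181.7 1.3 28.4 [ 51.7 -13.7  32. ]
80 314.3 295.5 47.1 54.4 [ 0.9  0.6 32. ]
80 297.5 165.8 9.9 24.0 [57.9  6.9 32. ]
100 343.0 345.9 10.8 22.5 [-26.5 -12.7  32. ]
100 314.3 295.5 47.8 55.0 [ 0.9  0.6 32. ]
100 348.0 215.5 11.9 24.5 [ 38.  -12.7  32. ]
```

The left hub weighs about 1.0 N, so it is the hollow one. It goes to the round pocket.

Call:
servo_tool(
  targets=[
    [[6,5,-10],0,30],
    [[24,20,-20],0,30],
    [[48,41,-22],0,30],
    [[74,63,-22],0,30],
    [[100,85,-22],0,30],
    [[126,107,-22],0,30],
    [[150,128,-22],0,30],
    [[170,146,-22],0,30],
    [[182,156,-16],0,30],
    [[186,159,-8],0,30],
  ],
)

```text
clock: 8.92
eef_pos: [633.4, -22.6, 107.2]
eef_rot: [[1.0, -0.002, 0.003], [-0.002, -1.0, -0.001], [0.003, 0.001, -1.0]]
ft_force: [0.1, 0.3, -0.9]
opening: 41.8
```

Call:
servo_tool(
  targets=[
    [[0,0,6],0,30],
    [[0,0,12],0,30],
    [[0,0,14],0,30],
    [[0,0,14],0,30],
    [[0,0,14],0,30],
  ],
)

```text
clock: 9.33
eef_pos: [629.6, -19.6, 93.1]
eef_rot: [[1.0, 0.001, -0.001], [0.001, -1.0, 0.0], [-0.001, -0.0, -1.0]]
ft_force: [0.6, 0.3, -1.2]
opening: 41.5
```

```bash
python3 weigh.py
```

```text
9.5833 F [ 0.21  0.38 -1.3 ] [630.88 -20.44  93.82] 41.24621887844985
60 314.3 295.4 46.5 53.8 [ 0.9  0.6 32. ]
60 315.0 224.7 55.6 61.4 [34.   0.3 32. ]
80 314.3 295.4 47.3 54.5 [ 0.9  0.6 32. ]
80 314.8 220.7 49.2 57.4 [35.7  0.4 32. ]
100 314.3 295.4 48.0 55.1 [ 0.9  0.6 32. ]
```

Call:
servo_tool(
  targets=[
    [[-1,0,3],0,30],
    [[-1,0,6],0,30],
    [[-1,0,9],0,30],
    [[-1,0,11],0,30],
    [[-1,0,12],0,30],
    [[-1,0,13],0,30],
    [[-1,0,13],0,30],
    [[-1,0,13],0,30],
  ],
)

```text
clock: 10.3
eef_pos: [629.7, -20.6, 80.3]
eef_rot: [[1.0, -0.0, -0.0], [-0.0, -1.0, 0.0], [-0.0, -0.0, -1.0]]
ft_force: [-0.1, -0.7, -0.5]
opening: 41.6
```

```bash
python3 weigh.py|head -1
```

```text
10.55 F [-0.04 -0.08 -0.86] [629.78 -20.61  80.42] 41.53103556490307
```

Call:
servo_tool(
  targets=[
    [[0,0,1],0,30],
    [[0,0,2],0,30],
    [[0,0,3],0,30],
    [[0,0,4],0,30],
    [[0,0,4],0,30],
    [[0,0,4],0,30],
    [[0,0,4],0,30],
  ],
)

```text
clock: 11.18
eef_pos: [629.7, -20.6, 76.3]
eef_rot: [[1.0, -0.0, -0.0], [-0.0, -1.0, 0.0], [-0.0, -0.0, -1.0]]
ft_force: [-0.4, -0.3, -1.6]
opening: 41.5
```

```bash
python3 weigh.py|head -1
```

```text
11.4333 F [ 0.02  0.07 -1.59] [629.74 -20.61  76.38] 41.42004635164145
```

Call:
servo_tool(
  targets=[
    [[0,0,2],0,30],
    [[0,0,4],0,30],
    [[0,0,6],0,30],
    [[0,0,8],0,30],
    [[0,0,10],0,30],
    [[0,0,11],0,30],
    [[0,0,12],0,30],
    [[0,0,12],0,30],
    [[0,0,12],0,30],
  ],
)

```text
clock: 12.23
eef_pos: [629.7, -20.6, 64.3]
eef_rot: [[1.0, -0.0, -0.0], [-0.0, -1.0, 0.0], [-0.0, -0.0, -1.0]]
ft_force: [0.2, 0.1, -1.2]
opening: 41.6
```

```bash
python3 weigh.py|head -1
```

```text
12.4833 F [-0.18  0.25 -0.85] [629.7  -20.6   64.41] 41.52707596068194
```

Call:
servo_tool(
  targets=[
    [[0,0,1],0,30],
    [[0,0,1],0,30],
    [[0,0,1],0,48],
    [[0,0,1],0,56],
    [[0,0,1],0,64],
    [[0,0,1],0,74],
    [[0,0,1],0,85],
    [[0,0,1],0,85],
    [[0,0,-5],0,85],
    [[0,0,-20],0,85],
  ],
)

```text
clock: 13.37
eef_pos: [627.9, -20.4, 82.9]
eef_rot: [[1.0, -0.0, -0.004], [-0.0, -1.0, 0.001], [-0.004, -0.001, -1.0]]
ft_force: [-0.2, 0.4, -0.7]
opening: 84.6
```

Call:
servo_tool(
  targets=[
    [[0,0,-30],0,85],
    [[0,0,-60],0,85],
    [[0,0,-75],0,85],
    [[0,0,-80],0,85],
    [[0,0,-80],0,85],
    [[0,0,-80],0,85],
  ],
)

```text
clock: 13.87
eef_pos: [629.1, -20.5, 163.8]
eef_rot: [[1.0, -0.0, -0.001], [-0.0, -1.0, 0.0], [-0.001, -0.0, -1.0]]
ft_force: [-0.9, 0.3, -0.3]
opening: 84.8
```

```bash
python3 weigh.py
```

```text
14.1167 F [-0.42  0.33 -0.04] [628.81 -20.49 162.88] 85.09271848776656
60 278.1 351.8 5.4 27.4 [-29.9  17.5  32. ]
60 314.9 214.6 28.4 30.3 [38.4  0.3 32. ]
60 314.4 197.1 25.7 48.6 [45.7  0.5 32. ]
80 316.9 356.6 3.8 25.9 [-32.7  -0.6  32. ]
80 278.4 351.8 4.0 24.0 [-29.9  17.4  32. ]
80 282.9 332.7 37.5 52.2 [-18.9  14.9  32. ]
80 315.0 214.6 29.2 31.0 [38.4  0.3 32. ]
80 314.2 194.4 21.7 52.5 [46.7  0.6 32. ]
100 315.0 214.6 29.9 31.6 [38.4  0.3 32. ]
```

Call:
servo_tool(
  targets=[
    [[-20,-4,0],0,85],
    [[-56,-12,0],0,85],
    [[-92,-20,4],0,85],
    [[-128,-28,20],0,85],
    [[-158,-34,40],0,85],
    [[-169,-36,55],0,85],
    [[-171,-36,58],0,85],
    [[-171,-36,58],0,85],
    [[-171,-36,58],0,85],
    [[-171,-36,58],0,85],
  ],
)

```text
clock: 15.0
eef_pos: [461.6, 14.9, 107.3]
eef_rot: [[1.0, -0.0, 0.003], [-0.0, -1.0, -0.0], [0.003, 0.0, -1.0]]
ft_force: [0.9, -0.5, 0.3]
opening: 84.7
```

Call:
servo_tool(
  targets=[
    [[0,0,14],0,85],
    [[0,0,30],0,85],
    [[0,0,46],0,85],
    [[0,0,57],0,85],
    [[0,0,61],0,85],
    [[0,0,61],0,85],
    [[0,0,61],0,85],
    [[0,0,61],0,85],
  ],
)

```text
clock: 15.67
eef_pos: [460.0, 15.2, 46.1]
eef_rot: [[1.0, -0.0, 0.002], [-0.0, -1.0, -0.0], [0.002, 0.0, -1.0]]
ft_force: [0.1, 0.8, -0.2]
opening: 84.9
```

Call:
servo_tool(
  targets=[
    [[-2,-1,2],0,75],
    [[-2,-1,2],0,64],
    [[-2,-1,2],0,54],
    [[-2,-1,2],0,44],
    [[-2,-1,2],0,30],
    [[-2,-1,2],0,30],
    [[-2,-1,2],0,30],
    [[-2,-1,2],0,30],
  ],
)

```text
clock: 16.33
eef_pos: [456.8, 16.3, 43.8]
eef_rot: [[1.0, 0.0, 0.0], [0.0, -1.0, -0.0], [0.0, 0.0, -1.0]]
ft_force: [-1.7, -0.7, 5.0]
opening: 41.2
```

Call:
servo_tool(
  targets=[
    [[0,0,-4],0,30],
    [[0,0,-10],0,30],
    [[0,0,-20],0,30],
    [[0,0,-32],0,30],
    [[0,0,-44],0,30],
    [[0,0,-52],0,30],
    [[0,0,-56],0,30],
    [[0,0,-56],0,30],
    [[0,0,-56],0,30],
    [[0,0,-56],0,30],
  ],
)

```text
clock: 17.17
eef_pos: [456.1, 16.5, 98.8]
eef_rot: [[1.0, -0.0, -0.001], [-0.0, -1.0, 0.0], [-0.001, -0.0, -1.0]]
ft_force: [0.0, 1.2, -7.1]
opening: 41.7
```

```bash
python3 weigh.py
```

```text
17.4167 F [-0.04 -0.01 -7.15] [456.38  16.46  98.9 ] 41.361692653141986
60 314.3 295.8 46.2 53.5 [ 0.7  0.6 32. ]
80 314.3 295.8 47.0 54.3 [ 0.7  0.6 32. ]
80 280.1 222.1 1.7 21.9 [35.2 14.3 32. ]
100 314.3 295.9 47.6 54.9 [ 0.7  0.6 32. ]
100 283.5 212.5 11.1 22.4 [39.2 12.8 32. ]
100 316.1 226.6 36.2 50.7 [33.3 -0.1 32. ]
100 354.0 220.3 17.1 48.7 [ 36.  -15.2  32. ]
150 314.3 295.9 49.4 56.3 [ 0.7  0.6 32. ]
```

The middle hub reads 7.15 N, so it is the solid one. It goes to the long pocket.

Call:
servo_tool(
  targets=[
    [[6,-6,-8],0,30],
    [[22,-22,-16],0,30],
    [[46,-46,-18],0,30],
    [[72,-72,-18],0,30],
    [[98,-98,-18],0,30],
    [[124,-124,-18],0,30],
    [[148,-148,-18],0,30],
    [[168,-168,-16],0,30],
    [[179,-180,-8],0,30],
    [[182,-183,-2],0,30],
  ],
)

```text
clock: 18.3
eef_pos: [641.4, 202.2, 100.6]
eef_rot: [[1.0, 0.001, 0.003], [0.001, -1.0, 0.002], [0.003, -0.002, -1.0]]
ft_force: [0.2, -0.7, -7.4]
opening: 41.8
```

Call:
servo_tool(
  targets=[
    [[0,0,4],0,30],
    [[0,0,7],0,30],
    [[0,0,8],0,30],
    [[0,0,8],0,30],
    [[0,0,8],0,30],
    [[0,0,8],0,30],
    [[0,0,8],0,30],
  ],
)

```text
clock: 18.88
eef_pos: [638.9, 199.1, 93.9]
eef_rot: [[1.0, -0.0, 0.001], [-0.0, -1.0, 0.0], [0.001, -0.0, -1.0]]
ft_force: [0.2, 0.1, -7.1]
opening: 41.5
```

```bash
python3 weigh.py
```

```text
19.1333 F [ 0.21  0.01 -7.28] [638.74 199.39  93.5 ] 41.250115287302485
60 314.3 295.7 46.5 53.9 [ 0.7  0.6 32. ]
80 314.4 295.8 47.3 54.7 [ 0.7  0.6 32. ]
100 314.4 295.8 48.0 55.3 [ 0.7  0.6 32. ]
150 280.8 339.9 30.8 52.4 [-23.  16.  32.]
```

Call:
servo_tool(
  targets=[
    [[0.3,-0.6,3],0,30],
    [[0.3,-0.6,6],0,30],
    [[0.3,-0.6,9],0,30],
    [[0.3,-0.6,11],0,30],
    [[0.3,-0.6,12],0,30],
    [[0.3,-0.6,13],0,30],
    [[0.3,-0.6,13],0,30],
    [[0.3,-0.6,13],0,30],
  ],
)

```text
clock: 19.85
eef_pos: [639.0, 200.0, 80.3]
eef_rot: [[1.0, -0.0, -0.0], [-0.0, -1.0, 0.0], [-0.0, -0.0, -1.0]]
ft_force: [-0.2, 0.5, -7.5]
opening: 41.3
```

```bash
python3 weigh.py|head -1
```

```text
20.1 F [ 0.09  0.15 -7.12] [639.09 200.02  80.48] 41.52824735536376
```

Call:
servo_tool(
  targets=[
    [[0,0,1],0,30],
    [[0,0,2],0,30],
    [[0,0,3],0,30],
    [[0,0,4],0,30],
    [[0,0,4],0,30],
    [[0,0,4],0,30],
  ],
)

```text
clock: 20.65
eef_pos: [638.9, 200.0, 76.2]
eef_rot: [[1.0, -0.0, -0.0], [-0.0, -1.0, 0.0], [-0.0, -0.0, -1.0]]
ft_force: [0.2, 1.5, -7.7]
opening: 41.9
```

```bash
python3 weigh.py|head -1
```

```text
20.9 F [ 0.02  0.33 -7.26] [639.07 200.    76.39] 41.74050136293476
```

Call:
servo_tool(
  targets=[
    [[0,0,2],0,30],
    [[0,0,4],0,30],
    [[0,0,6],0,30],
    [[0,0,8],0,30],
    [[0,0,10],0,30],
    [[0,0,11],0,30],
    [[0,0,12],0,30],
    [[0,0,12],0,30],
    [[0,0,12],0,30],
  ],
)

```text
clock: 21.7
eef_pos: [639.1, 200.0, 64.6]
eef_rot: [[1.0, -0.0, 0.0], [-0.0, -1.0, 0.0], [0.0, -0.0, -1.0]]
ft_force: [-1.3, -1.2, -1.8]
opening: 41.8
```

```bash
python3 weigh.py|head -1
```

```text
21.95 F [-1.25 -0.7  -1.78] [639.1  200.01  64.51] 41.37390271409107
```

Call:
servo_tool(
  targets=[
    [[0,0,1],0,30],
    [[0,0,1.8],0,30],
    [[0,0,1.8],0,30],
    [[0,0,1.8],0,48],
    [[0,0,1.8],0,56],
    [[0,0,1.8],0,66],
    [[0,0,1.8],0,85],
    [[0,0,1.8],0,85],
    [[0,0,1.8],0,85],
    [[0,0,-10],0,85],
  ],
)

```text
clock: 22.83
eef_pos: [637.2, 199.6, 72.5]
eef_rot: [[1.0, -0.0, -0.004], [-0.0, -1.0, -0.001], [-0.004, 0.001, -1.0]]
ft_force: [0.3, -0.2, -0.6]
opening: 85.3
```

Call:
servo_tool(
  targets=[
    [[0,0,-30],0,85],
    [[0,0,-60],0,85],
    [[0,0,-80],0,85],
    [[0,0,-85],0,85],
    [[0,0,-85],0,85],
    [[0,0,-85],0,85],
  ],
)

```text
clock: 23.33
eef_pos: [638.7, 199.9, 159.3]
eef_rot: [[1.0, -0.0, -0.0], [-0.0, -1.0, 0.0], [-0.0, -0.0, -1.0]]
ft_force: [0.2, -0.5, -0.4]
opening: 85.2
```

```bash
python3 weigh.py
```

```text
23.5833 F [0.2  0.12 0.1 ] [638.1  199.79 157.78] 85.21168606330342
60 314.3 216.8 29.0 31.0 [37.5  0.6 32. ]
60 313.7 199.7 27.8 49.9 [44.6  0.8 32. ]
80 314.3 216.7 29.8 31.6 [37.5  0.6 32. ]
100 314.4 216.7 30.5 32.2 [37.5  0.6 32. ]
```

Call:
servo_tool(
  targets=[
    [[-14,24,0],0,85],
    [[-34,58,0],0,85],
    [[-54,92,0],0,85],
    [[-74,126,0],0,85],
    [[-94,160,0],0,85],
    [[-114,194,0],0,85],
    [[-134,228,0],0,85],
    [[-154,262,8],0,85],
    [[-168,288,24],0,85],
    [[-174,299,45],0,85],
  ],
)

```text
clock: 24.47
eef_pos: [464.0, -102.0, 114.8]
eef_rot: [[1.0, -0.002, 0.002], [-0.002, -1.0, -0.002], [0.002, 0.002, -1.0]]
ft_force: [0.3, 1.2, 0.6]
opening: 85.5
```

Call:
servo_tool(
  targets=[
    [[0,0,7],0,85],
    [[0,0,7],0,85],
    [[0,0,7],0,85],
    [[0,0,7],0,85],
    [[0,0,7],0,85],
  ],
)

```text
clock: 24.88
eef_pos: [466.3, -98.4, 108.1]
eef_rot: [[1.0, 0.001, 0.002], [0.001, -1.0, -0.0], [0.002, 0.0, -1.0]]
ft_force: [0.1, -0.4, -1.1]
opening: 85.1
```

Call:
servo_tool(
  targets=[
    [[-2,1,14],0,85],
    [[-2,1,30],0,85],
    [[-2,1,46],0,85],
    [[-2,1,58],0,85],
    [[-2,1,62],0,85],
    [[-2,1,62],0,85],
    [[-2,1,62],0,85],
    [[-2,1,62],0,85],
  ],
)

```text
clock: 25.55
eef_pos: [463.9, -100.0, 46.1]
eef_rot: [[1.0, 0.0, 0.002], [0.0, -1.0, -0.0], [0.002, 0.0, -1.0]]
ft_force: [-0.2, -0.3, 0.2]
opening: 85.0
```

```bash
python3 weigh.py|head -1
```

```text
25.8 F [ 0.1  -0.17  0.13] [ 463.36 -100.12   45.82] 85.03076652399338
```

Call:
servo_tool(
  targets=[
    [[1,-0.7,2],0,75],
    [[1,-0.7,2],0,64],
    [[1,-0.7,2],0,54],
    [[1,-0.7,2],0,44],
    [[1,-0.7,2],0,30],
    [[1,-0.7,2],0,30],
    [[1,-0.7,2],0,30],
    [[1,-0.7,2],0,30],
  ],
)

```text
clock: 26.52
eef_pos: [463.9, -99.2, 43.5]
eef_rot: [[1.0, -0.0, -0.0], [-0.0, -1.0, 0.0], [-0.0, -0.0, -1.0]]
ft_force: [-1.1, 0.9, 5.1]
opening: 41.5
```

Call:
servo_tool(
  targets=[
    [[0,0,-4],0,30],
    [[0,0,-10],0,30],
    [[0,0,-20],0,30],
    [[0,0,-32],0,30],
    [[0,0,-44],0,30],
    [[0,0,-52],0,30],
    [[0,0,-56],0,30],
    [[0,0,-56],0,30],
    [[0,0,-56],0,30],
    [[0,0,-56],0,30],
  ],
)

```text
clock: 27.35
eef_pos: [463.5, -99.1, 98.8]
eef_rot: [[1.0, -0.0, -0.001], [-0.0, -1.0, 0.0], [-0.001, -0.0, -1.0]]
ft_force: [-0.7, -0.0, -4.0]
opening: 41.6
```

```bash
python3 weigh.py
```

```text
27.6 F [-0.28 -0.04 -3.97] [463.71 -99.2   98.89] 41.87757184065749
60 314.4 296.5 46.3 53.7 [ 0.4  0.6 32. ]
80 314.4 296.6 47.1 54.4 [ 0.3  0.6 32. ]
80 278.9 221.4 1.6 22.0 [35.5 14.7 32. ]
100 314.4 296.6 47.7 55.0 [ 0.3  0.6 32. ]
100 283.0 214.2 11.9 24.7 [38.5 13.  32. ]
150 314.4 296.7 49.9 56.7 [ 0.3  0.6 32. ]
```

The right-hand hub reads 3.97 N, so it is the filled one. It goes to the square pocket.

Call:
servo_tool(
  targets=[
    [[6,4,-8],0,30],
    [[22,14,-16],0,30],
    [[46,30,-18],0,30],
    [[72,47,-18],0,30],
    [[98,64,-18],0,30],
    [[124,80,-18],0,30],
    [[148,96,-18],0,30],
    [[164,106,-16],0,30],
    [[171,111,-8],0,30],
    [[174,113,-2],0,30],
  ],
)

```text
clock: 28.48
eef_pos: [638.8, -213.1, 100.1]
eef_rot: [[1.0, -0.001, 0.0], [-0.001, -1.0, -0.0], [0.0, 0.0, -1.0]]
ft_force: [-0.3, 0.9, -4.7]
opening: 41.6
```

Call:
servo_tool(
  targets=[
    [[0,0,4],0,30],
    [[0,0,7],0,30],
    [[0,0,8],0,30],
    [[0,0,8],0,30],
    [[0,0,8],0,30],
    [[0,0,8],0,30],
    [[0,0,8],0,30],
  ],
)

```text
clock: 29.07
eef_pos: [638.0, -212.2, 93.8]
eef_rot: [[1.0, 0.0, 0.001], [0.0, -1.0, -0.0], [0.001, 0.0, -1.0]]
ft_force: [0.8, -0.1, -3.2]
opening: 42.1
```

```bash
python3 weigh.py
```

```text
29.3167 F [ 0.36 -0.08 -3.58] [ 638.03 -212.35   93.46] 41.66612019354062
60 314.4 296.5 46.5 53.9 [ 0.4  0.6 32. ]
60 315.0 226.8 58.3 63.1 [33.1  0.3 32. ]
80 314.4 296.5 47.3 54.6 [ 0.3  0.6 32. ]
100 314.4 296.5 48.0 55.2 [ 0.3  0.6 32. ]
```

Call:
servo_tool(
  targets=[
    [[-0.5,-0.4,3],0,30],
    [[-0.5,-0.4,6],0,30],
    [[-0.5,-0.4,9],0,30],
    [[-0.5,-0.4,11],0,30],
    [[-0.5,-0.4,12],0,30],
    [[-0.5,-0.4,13],0,30],
    [[-0.5,-0.4,13],0,30],
    [[-0.5,-0.4,13],0,30],
  ],
)

```text
clock: 30.03
eef_pos: [637.5, -211.9, 80.3]
eef_rot: [[1.0, -0.0, -0.0], [-0.0, -1.0, 0.0], [-0.0, -0.0, -1.0]]
ft_force: [0.4, 1.0, -3.1]
opening: 41.5
```

```bash
python3 weigh.py|head -1
```

```text
30.2833 F [ 0.08  0.38 -3.75] [ 637.58 -211.95   80.44] 41.49022605256879
```

Free in the bore. Continuing down.

Call:
servo_tool(
  targets=[
    [[0,0,1],0,30],
    [[0,0,2],0,30],
    [[0,0,3],0,30],
    [[0,0,4],0,30],
    [[0,0,4],0,30],
    [[0,0,4],0,30],
  ],
)

```text
clock: 30.83
eef_pos: [637.4, -211.9, 76.1]
eef_rot: [[1.0, -0.0, -0.0], [-0.0, -1.0, 0.0], [-0.0, -0.0, -1.0]]
ft_force: [0.1, 0.2, -4.0]
opening: 41.7
```

```bash
python3 weigh.py|head -1
```

```text
31.0833 F [ 0.21 -0.07 -3.78] [ 637.52 -211.92   76.35] 41.75077589126766
```

Call:
servo_tool(
  targets=[
    [[0,0,2],0,30],
    [[0,0,4],0,30],
    [[0,0,6],0,30],
    [[0,0,8],0,30],
    [[0,0,10],0,30],
    [[0,0,11],0,30],
    [[0,0,12],0,30],
    [[0,0,12],0,30],
    [[0,0,12],0,30],
  ],
)

```text
clock: 31.88
eef_pos: [637.5, -211.9, 64.4]
eef_rot: [[1.0, -0.0, 0.0], [-0.0, -1.0, 0.0], [0.0, -0.0, -1.0]]
ft_force: [-0.3, -0.4, -1.0]
opening: 41.6
```

```bash
python3 weigh.py|head -1
```

```text
32.1333 F [-0.33  0.13 -1.18] [ 637.49 -211.86   64.41] 41.449173198943456
```

Call:
servo_tool(
  targets=[
    [[0,0,1],0,30],
    [[0,0,2],0,30],
    [[0,0,2],0,30],
    [[0,0,2],0,48],
    [[0,0,2],0,56],
    [[0,0,2],0,66],
    [[0,0,2],0,85],
    [[0,0,2],0,85],
    [[0,0,2],0,85],
    [[0,0,-10],0,85],
  ],
)

```text
clock: 33.02
eef_pos: [635.7, -211.2, 72.4]
eef_rot: [[1.0, -0.0, -0.004], [-0.0, -1.0, 0.002], [-0.004, -0.002, -1.0]]
ft_force: [-0.5, 0.5, -0.3]
opening: 84.8
```

Call:
servo_tool(
  targets=[
    [[0,0,-30],0,85],
    [[0,0,-60],0,85],
    [[0,0,-90],0,85],
    [[0,-20,-120],0,85],
    [[0,-55,-130],0,85],
    [[0,-90,-130],0,85],
    [[0,-125,-130],0,85],
    [[0,-160,-130],0,85],
    [[0,-190,-130],0,85],
    [[0,-200,-130],0,85],
  ],
)

```text
clock: 33.85
eef_pos: [637.1, -7.6, 205.5]
eef_rot: [[1.0, 0.003, 0.001], [0.003, -1.0, 0.002], [0.001, -0.002, -1.0]]
ft_force: [0.6, -0.2, -0.7]
opening: 85.0
```

Call:
servo_tool(
  targets=[
    [[-25,0,-10],0,85],
    [[-50,0,-20],0,85],
    [[-60,0,-20],0,85],
    [[-60,0,-20],0,85],
    [[-60,0,-20],0,85],
    [[-60,0,-20],0,85],
  ],
)

```text
clock: 34.35
eef_pos: [578.7, -12.5, 224.5]
eef_rot: [[1.0, -0.001, 0.001], [-0.001, -1.0, -0.0], [0.001, 0.0, -1.0]]
ft_force: [0.3, -0.4, -0.4]
opening: 85.0
```

Run:
```python
from h import *
s=robot.observe();print(s["clock"],np.round(s["eef_pos"],1),np.round(s["ft_force"],1))
save(robot.get_image("wrist"),"end_w.png")
a=robot.get_image("scene");save(cv2.resize(a[120:320,160:520],None,fx=2.2,fy=2.2),"end_s.png")
```

```text
34.35 [578.7 -12.5 224.5] [ 0.3 -0.4 -0.4]
```

View pics/end_w.png

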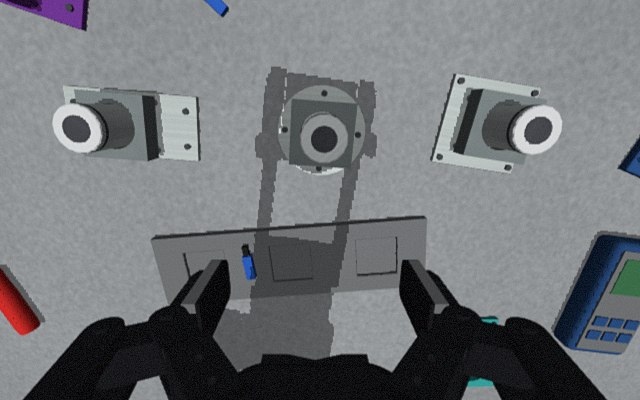

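View pics/end_s.png

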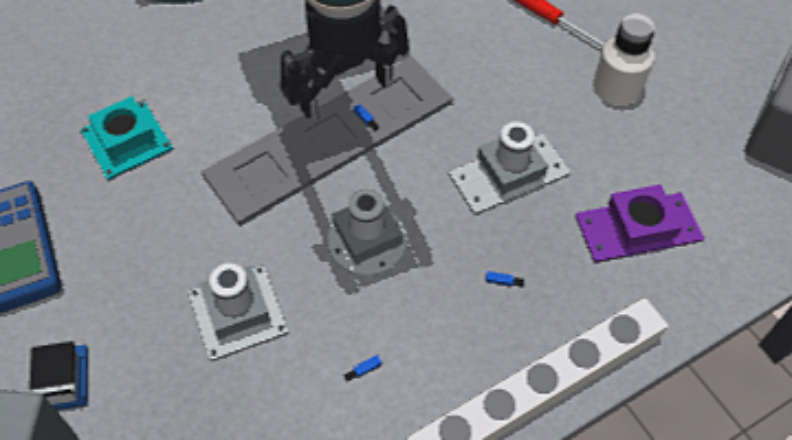

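All three hubs stand upright in the grey pockets at (78,127), (324,137) and (536,129). The bystanders look untouched and the gripper is clear.

```bash
python3 -c "
from rig import robot
print(robot.finish_job())"
```

```text
the job is handed in; nothing more can be done
None
```

All three hubs are in their own pockets, and I handed the job in at about 34.5 s. I lifted each hub to weigh it, then lowered it in and let go:

| Recess | Weight felt | Hub | Pocket |
|---|---|---|---|
| left-hand | about 1.0–1.3 N | hollow | round |
| middle | about 7.2 N | solid | long |
| right-hand | about 3.8 N | filled | square |

- **Insertion:** each hub went into its bore the first time, with no sign of touching the block. The solid hub showed a light side force of about 1.3 N near the bottom.
- **On the pads:** for the solid and filled hubs, the load had moved mostly to the pad before release. For the hollow hub that check was unclear: about 0.9 N was still on the wrist where I expected about 0.2–0.3 N, within sensor noise. I lowered it 1 mm more before opening.
- **Last pictures:** all three hubs stand upright in the grey pockets. The plugs, look-alikes and other bystanders in view look unmoved, and the gripper touches nothing. I did not measure the final pad or block depths directly.

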